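Stand the knocked-over angle stands back up

ROBOT

A 6-joint arm with a two-finger parallel gripper is mounted at the origin on the work surface. World frame = base frame: x ahead of the robot, y to its left, z up, the work surface at z = 0. Lengths are in m, angles in rad, forces in N, time in s.
With the tool pointing down it reaches from about 0.4 to 0.825 m from the base axis. Payload 7 kg.
Tool frame: the origin (TCP) lies on the mounting face of the last link; the fingertips stand 178 mm ahead of it and the grasp point (between the pads) lies arm.grip_depth ahead of it (arm.grip_depth is the distance from the TCP to the grasp point, in m); z points along the fingers, y is the direction in which the jaws open and shut (so a half turn about z gives the same grasp; the last joint's range is limited). The gripper opens to 88 mm and grips with 3 to 60 N. Pads are 19 mm wide; open, the fingers measure 130 mm over their backs; the gripper's body (78 mm by 193 mm) begins 47 mm behind the grasp point.
Start: joints at [-1.038, 0.359, 0.012, 0, -1.224, -0.288], TCP at [0.164, -0.655, 0.405] pointing down, gripper open.
Joint ranges: [-3.07, 3.07], [-1.43, 2.12], [-1.02, 1.25], [-3.03, 1.67], [-3.05, -0], [-3.03, 3.03]. Speed limits (rad/s): [2.39, 2.39, 3.01, 3.14, 3.14, 3.14].

INTERFACE

Orientations are given as [roll, pitch, yaw] about the fixed x, y, z axes, in that order (R = Rz(yaw) Ry(pitch) Rx(roll)).
In Python, from station import arm gives the robot as it stands.
- The arm moves only by the tool carry_out, never from a script. Its argument "targets" is a list that holds one entry, the list of rows, each a list of 7 numbers: the turn, a rotation vector about the tool's x, y, z in units of 8 degrees (1.0 is 8 degrees), then the shift along the tool's x, y, z in units of 2.5 cm (1.0 is 2.5 cm), then the opening, from -1 (shut) to 1 (fully open). A call has 1 to 20 rows; each row shifts and turns the commanded pose from where the row before left it, along the tool's axes as they then stand; what a row does not reach is not made up. A row lasts 1/8 s, in which the tool goes at most 62.5 mm and 10.7 degrees, less where a joint would pass 70% of its speed; a pose out of reach is approached as far as the arm can. A call with a number of a shift or a turn outside -1 to 1 is refused whole. A call with a gripper value outside its range is refused whole. The fingers move at their own pace and stop on an object; "squeeze" is the grip in N (left out, the last holds). Time passes only in rows, so rows that do not move let the fingers close. It gives the time, the measured TCP pose, the force and the opening at its end, in the units of the state.
- arm.get_state(): the state, without advancing time (a new reading comes with each control period).
- arm.grab_frame(name): name is "scene" or "top" or "wrist"; returns (picture, depth): 384x512x3 uint8, red, green, blue; 384x512 float32, m along the optical axis (not along the pixel's ray), 0 where there is no reading.
- arm.camera_model(name): a dict with "camera_matrix" (3x3 intrinsics, pixels), "distortion" ([k1, k2, p1, p2, k3] as OpenCV has them; the pictures are not rectified), "world_from_camera" (4x4, takes a point from camera to world coordinates). Camera axes: x right, y down, z forward; pixel columns grow to the right and rows downward; lengths in m; the calibration is good to about 2 mm. A picture is of the moment at which its call begins: read the wrist's pose just before it. camera_model takes no time and is no camera call; for the wrist camera it gives the pose at the moment of the call.
- arm.job_done(): hands the job in, once; it reports no verdict.
Trained networks look in the newest picture that a camera, given by its name, has taken for a name from the list of things; names that differ only in an ending like _2 or _b are one class to them, and where a whole thing is asked for, a point or a joint stands for the part that bears it (a point fixed in the world has none). Each returns a list of dicts, best first, with "conf" (0 to 1); they miss things now and then, are a little off and sometimes report something else, mostly with a low value. They report only what shows in the picture. A call takes as long as a camera call. They do not tell look-alikes from the thing itself.
- arm.spot_in(camera, query): "point" ([row, column] in pixels, amid what is visible of it).
- arm.landmark_of(camera, query): "point" ([row, column] in pixels: a listed point, or the origin of a listed thing).
The state is a dict: "t": time; "q": joint angles; "qd": joint speeds; "joint_efforts": joint torques, N m; "eef_pos": TCP position; "ee_rot": TCP orientation; "force": force on the tool from outside, world axes, zero at the start; "moment": the same for the moment, N m; "width": finger opening in m.
Only numpy, scipy, OpenCV 4.12 (cv2) and the standard library are available. Lean on these libraries where they do the work, as an engineer would, in place of code of your own. Each camera call takes 0.05 s, during which the arm holds its last target.

TASK

Two of the L-shaped angle stands on the lab bench have been knocked onto their backs, so that their base plates stick up in the air. Push on each with the fingertips until it tips back and stands upright on its base where it is; only push: do not grip, lift or drag them. Leave the third stand, which is already upright, and everything else on the bench as they are.

Things in the scene. Friction and masses are not known exactly. Their poses are not given: they have to be found in the camera images.
- big_stand: The larger knocked-over L-shaped stand, about 0.75 kg, loose. Steel base plate 100 long, 80 wide, 14 mm thick; aluminium upright 8 thick, 80 wide, at its rear edge, 110 high from the underside, with a round flange 7 thick on the inner face. Origin: middle of the rear lower edge (outer corner of the L), at table height lying or standing. +x along the underside to the free edge, +z up the upright.
- big_lip (a point): Larger stand: middle of the base's free edge on its inner (upper) face, at x 100, z 14 mm in the stand's frame. At the start the upright lies flat on the table and the base is a wall 100 mm high, this point at its top. Pushed here towards the stand's own -z (1 to 2 N) it turns about the corner edge; past about 25 degrees it falls onto its base by itself, the upright rising behind the finger.
- small_stand: The smaller knocked-over L-shaped stand, about 0.5 kg, loose. Steel base plate 80 long, 66 wide, 14 mm thick; aluminium upright 8 thick, 66 wide, at its rear edge, 85 high from the underside, with a round flange 7 thick on the inner face. Origin: middle of the rear lower edge (outer corner of the L), at table height lying or standing. +x along the underside to the free edge, +z up the upright.
- small_lip (a point): Smaller stand: middle of the base's free edge on its inner (upper) face, at x 80, z 14 mm in the stand's frame. At the start the upright lies flat on the table and the base is a wall 80 mm high, this point at its top. Pushed here towards the stand's own -z (1 to 2 N) it turns about the corner edge; past about 25 degrees it falls onto its base by itself, the upright rising behind the finger.
- upright_stand: A bystander: same make and size as the smaller stand but already standing on its base, at the far side of the work area. Base 80 x 66 x 14 mm, 85 mm high; origin at the middle of its rear lower edge, +x along the base, +z up.
- wire_reel: Bystander: white reel of bare metal wire, 56 mm across, 45 mm high, flat on a flange between the two stands; origin at the centre of its underside.
- dark_reel: Bystander: white reel of black wire, 64 mm across, 40 mm high, flat on a flange; origin at the centre of its underside.
- collar: Bystander: aluminium ring, 72 mm outside, 48 mm bore, 22 mm high, lying flat; origin at the centre of its underside.
- screw_jar: Bystander: clear jar with a black cap, 52 mm across, 62 mm high, between the stands and the robot; origin at the centre of its underside.
- screwdriver: Bystander: black-handled screwdriver 190 mm long lying at the right edge of the work area; origin near the middle under it, x along it.
- meter: Bystander: grey hand-held meter 140 x 75 mm, 38 mm high with its dial, lying at the left edge; origin at the centre of its underside, x along its length.
There are look-alikes about, which are no part of the job. What is shaped like the small_stand but green is not meant. Leave any brown look-alike of the big_stand alone.

How it is judged:
At the end, for the whole second after the job is handed in: Both knocked-over stands stand at rest on their bases (uprights within 0.05 rad of vertical, underside corner within 6 mm of the table), their corner edges within 60 mm of where they began; the third stand still upright (angle between each of big_stand, small_stand, upright_stand's own z axis and vertical below 0.05 rad and height (world z) of each of big_stand, small_stand below 0.006 m and distance of each of big_stand, small_stand from where it was at the start of the episode below 0.06 m and linear speed of each of big_stand, small_stand below 0.02 m/s); the robot touches nothing.
It fails at once if a knocked-over stand is lifted: its corner edge rises more than 20 mm (height (world z) of any of big_stand, small_stand above 0.02 m).
It fails at once if a knocked-over stand is pinched: the fingers press its base from both faces, or its upright from both sides, with more than 8 N each (contact force between each of big_stand_c0, big_stand_c1 and the fingers above 8 N or contact force between each of big_stand_c2, big_stand_c4 and the fingers above 8 N or contact force between each of small_stand_c0, small_stand_c1 and the fingers above 8 N or contact force between each of small_stand_c2, small_stand_c4 and the fingers above 8 N).
It fails at once if a knocked-over stand is dragged more than 80 mm from its place (distance of any of big_stand, small_stand from where it was at the start of the episode above 0.08 m).
It fails at once if the third stand or another bystander is moved by more than 25 mm (distance of any of upright_stand, wire_reel, dark_reel, collar, screw_jar, screwdriver, meter from where it was at the start of the episode above 0.025 m).
It also fails if it takes over 45 s, if anything falls off the work surface, if the arm or the gripper's body presses on something with over 40 N, if the wrist force passes 120 N, or if a joint passes its speed limit or range.

## Working session

There is one attempt and no reset: what is moved stays moved. The work goes in short steps, Python scripts to look and compute and a tool call to move; the robot and the scene stay as the last step left them, time stands still between calls to the robot, and variables do not carry over. Pictures are saved under pics/ and viewed, and the job is handed in when it is done.

Besides the shell and the picture viewer there is one more tool, called after "Call:" as a command line: name --argument value ..., lists and objects as JSON in quotes. carry_out: Moves the arm, as the interface text tells. Its arguments: {"type":"object","properties":{"targets":{"type":"array"},"squeeze":{"type":"number"}},"required":["targets"]}

```bash
ls; mkdir -p pics
python3 - <<'E'
from station import arm
import cv2,numpy as np
s=arm.get_state();print(s['t'],s['eef_pos'],s['ee_rot'],s['width'],arm.grip_depth)
for c in("scene","top"):
    p,d=arm.grab_frame(c);cv2.imwrite(f'pics/{c}0.png',p[:,:,::-1]);np.save(f'pics/{c}0.npy',d)
    m=arm.camera_model(c);print(c,np.round(m['camera_matrix'],1).tolist(),np.round(m['distortion'],3),np.round(m['world_from_camera'],3).tolist())
    for q in("big_stand","small_stand","big_lip","small_lip"):
        print(q,[(np.round(x['point']).tolist(),round(x['conf'],2)) for x in arm.landmark_of(c,q)])
print(arm.get_state()['t'])
E
```

```text
pics
0.0 [ 0.16354147 -0.65469277  0.40377412] [ 3.14002820e+00 -1.51052573e-04 -2.89692215e+00] 0.08758701087971385 0.1593
scene [[419.0, 0.0, 255.3], [0.0, 419.0, 188.7], [0.0, 0.0, 1.0]] [-0.124  0.     0.     0.     0.   ] [[-0.778, 0.332, -0.533, 1.368], [0.628, 0.439, -0.643, 0.956], [0.021, -0.835, -0.55, 0.893], [0.0, 0.0, 0.0, 1.0]]
big_stand [([262.0, 328.0], 0.94), ([224.0, 310.0], 0.83)]
small_stand [([168.0, 223.0], 0.71), ([176.0, 235.0], 0.55)]
big_lip [([203.0, 318.0], 0.7), ([242.0, 328.0], 0.62)]
small_lip [([162.0, 243.0], 0.92), ([147.0, 225.0], 0.74)]
top [[352.5, 0.0, 249.6], [0.0, 352.5, 197.1], [0.0, 0.0, 1.0]] [-0.004  0.     0.     0.     0.   ] [[-0.027, -0.997, 0.078, 0.514], [-0.999, 0.03, 0.035, -0.011], [-0.037, -0.077, -0.996, 1.068], [0.0, 0.0, 0.0, 1.0]]
big_stand [([236.0, 192.0], 0.73), ([206.0, 139.0], 0.62), ([243.0, 184.0], 0.6)]
small_stand [([229.0, 361.0], 0.83), ([226.0, 329.0], 0.66)]
big_lip [([243.0, 183.0], 0.68)]
small_lip [([234.0, 370.0], 0.76), ([228.0, 332.0], 0.65)]
0.5
```

View pics/scene0.png

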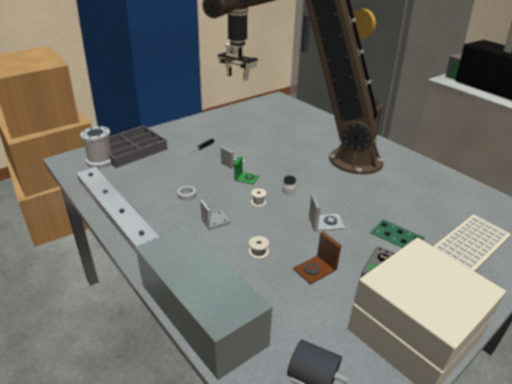

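View pics/top0.png

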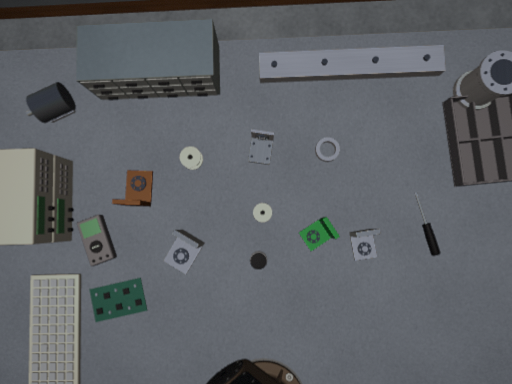

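The top view shows these candidates as [row, col]:
- **Big:** grey at [252,183], which I choose, and a brown look-alike at [188,135].
- **Small:** grey, lying, at [245,363], which I choose, a green look-alike at [234,317], and the already upright grey stand at [147,261].

Next I'll check close crops.

```bash
cat > h.py <<'E'
import cv2,numpy as np
from station import arm
def cloud(c,d):
    m=arm.camera_model(c);K=np.array(m['camera_matrix']);D=np.array(m['distortion']);T=np.array(m['world_from_camera'])
    h,w=d.shape;v,u=np.mgrid[:h,:w]
    n=cv2.undistortPoints(np.stack([u.ravel(),v.ravel()],1).astype(float)[:,None],K,D)[:,0]
    P=np.c_[n,np.ones(len(n))]*d.ravel()[:,None]
    return (P@T[:3,:3].T+T[:3,3]).reshape(h,w,3)
E
python3 - <<'E'
from h import *
p=cv2.imread('pics/top0.png');q=cv2.imread('pics/scene0.png')
f=lambda a:cv2.resize(a,(390,300),interpolation=cv2.INTER_CUBIC)
a=np.vstack([np.hstack([f(p[215:290,135:233]),f(p[200:275,290:388])]),np.hstack([f(q[185:245,285:363]),f(q[140:200,205:283])])])
cv2.imwrite('pics/crop0.png',a)
for c in('top','scene'):
    d=np.load(f'pics/{c}0.npy');P=cloud(c,d)
    np.save(f'pics/P{c}.npy',P)
    for nm,cx,cy in(('big',.42,.19),('small',.42,-.33)):
        m=(abs(P[...,0]-.37)<.1)&(abs(P[...,1]-cy)<.09)&(d>0)
        # print the tops
        t=m&(P[...,2]>.045)
        r,cc=np.nonzero(t);print(c,nm,t.sum())
        for i in range(0,len(r),max(1,len(r)//25)):print(r[i],cc[i],np.round(P[r[i],cc[i]],3))
P=np.load('pics/Ptop.npy')
for n,(r,c) in dict(big=(252,183),small=(245,363),green=(234,317),up=(147,261),reel=(212,262),jar=(261,258),brown=(188,135),meter=(240,97)).items():print(n,np.round(P[r,c],3))
E
```

```text
top big 62
242 195 [0.47  0.177 0.095]
242 197 [0.469 0.175 0.073]
242 199 [0.468 0.173 0.057]
243 188 [0.468 0.196 0.098]
243 190 [0.468 0.189 0.101]
243 192 [0.467 0.185 0.097]
243 194 [0.467 0.179 0.099]
243 196 [0.467 0.173 0.101]
243 198 [0.466 0.171 0.081]
243 200 [0.465 0.169 0.062]
244 189 [0.465 0.193 0.1  ]
244 191 [0.465 0.187 0.102]
244 193 [0.465 0.181 0.102]
244 195 [0.465 0.176 0.098]
244 197 [0.464 0.17  0.1  ]
244 199 [0.464 0.167 0.088]
244 201 [0.462 0.167 0.056]
245 191 [0.462 0.187 0.1  ]
245 193 [0.462 0.182 0.098]
245 195 [0.462 0.176 0.101]
245 197 [0.462 0.171 0.099]
245 199 [0.461 0.168 0.082]
246 192 [0.459 0.184 0.101]
246 194 [0.459 0.179 0.097]
246 196 [0.459 0.173 0.102]
246 198 [0.458 0.17  0.088]
246 200 [0.456 0.171 0.052]
247 195 [0.457 0.175 0.105]
247 197 [0.456 0.171 0.099]
247 199 [0.454 0.173 0.059]
248 196 [0.454 0.174 0.099]
top small 0
scene big 25
194 311 [0.463 0.165 0.096]
194 312 [0.466 0.172 0.101]
194 313 [0.46  0.171 0.098]
194 314 [0.457 0.173 0.097]
194 315 [0.457 0.178 0.1  ]
195 311 [0.466 0.168 0.094]
195 312 [0.467 0.173 0.097]

[... 929 characters left out ...]
3 [ 0.312 -0.419  0.624]
2 249 [ 0.288 -0.412  0.623]
2 251 [ 0.285 -0.403  0.624]
2 253 [ 0.281 -0.395  0.625]
2 255 [ 0.271 -0.395  0.624]
3 248 [ 0.289 -0.416  0.619]
3 250 [ 0.287 -0.407  0.62 ]
3 252 [ 0.284 -0.398  0.621]
3 254 [ 0.277 -0.394  0.621]
3 256 [ 0.272 -0.388  0.621]
4 249 [ 0.285 -0.416  0.615]
4 251 [ 0.277 -0.413  0.615]
4 253 [ 0.272 -0.407  0.615]
4 255 [ 0.271 -0.395  0.616]
5 248 [ 0.287 -0.42   0.611]
5 250 [ 0.28  -0.415  0.611]
5 252 [ 0.273 -0.412  0.611]
big [0.437 0.229 0.013]
small [ 0.445 -0.303  0.016]
green [ 0.481 -0.171  0.015]
up [ 0.747 -0.013  0.014]
reel [ 0.549 -0.01   0.042]
jar [0.411 0.005 0.062]
brown [0.633 0.372 0.02 ]
meter [0.48  0.481 0.033]
```

View pics/crop0.png

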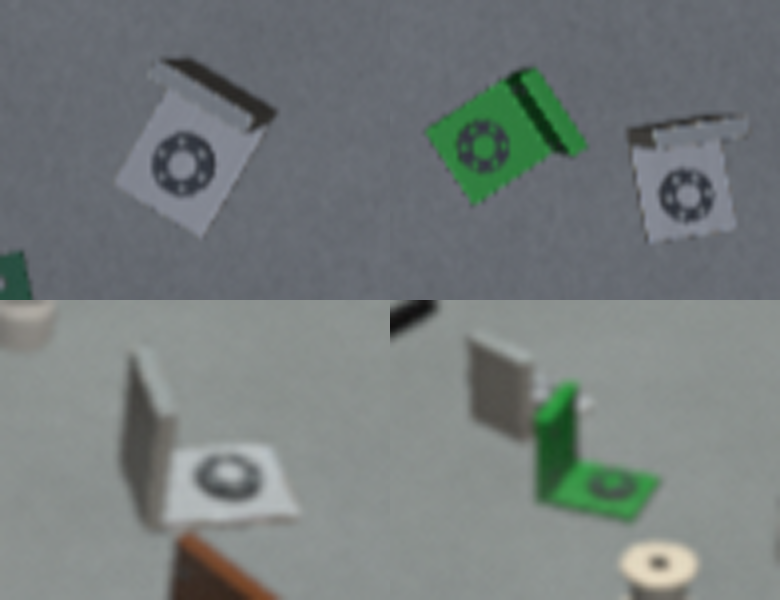

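The crops confirm both grey stands at those pixels. Their walls are on the side away from the robot and their uprights lie towards it. Next I'll fit the poses.

Run:
```python
from h import *
from scipy.optimize import least_squares
Pt=np.load('pics/Ptop.npy');Ps=np.load('pics/Pscene.npy')
for nm,c,L,H,W in(('big',(.44,.20),.1,.11,.08),('small',(.45,-.305),.08,.085,.066)):
    pts=[]
    for P in(Pt,Ps):
        m=(np.hypot(P[...,0]-c[0],P[...,1]-c[1])<(.095 if nm=='big' else .075))&(P[...,2]>.006)&(P[...,2]<.12)
        pts.append(P[m])
    X=np.vstack(pts)
    def sdf(p,x):
        cs,sn=np.cos(p[2]),np.sin(p[2])
        dx=x[:,0]-p[0];dy=x[:,1]-p[1]
        a=cs*dx+sn*dy;b=-sn*dx+cs*dy   # a along stand z (upright dir)
        def box(lo,hi):
            lo=np.array(lo);hi=np.array(hi);q=np.abs(np.c_[a,b,x[:,2]]-(lo+hi)/2)-(hi-lo)/2
            return np.linalg.norm(np.maximum(q,0),axis=1)+np.minimum(q.max(1),0)
        return np.minimum(box([0,-W/2,0],[.014,W/2,L]),box([0,-W/2,0],[H,W/2,.008]))
    best=None
    for y0 in np.linspace(-np.pi,np.pi,9):
        r=least_squares(lambda p:sdf(p,X),[c[0],c[1],y0],loss='soft_l1',f_scale=.003)
        if best is None or r.cost<best.cost:best=r
    p=best.x;u=np.array([np.cos(p[2]),np.sin(p[2])])
    print(nm,len(X),np.round(p,4),'rms',np.sqrt((sdf(p,X)**2).mean()),'corner',p[:2],'lip',np.round(p[:2]+.014*u,4),'end',p[:2]+H*u)
    lo=X[X[:,2]<.03][:,:2];print(cv2.minAreaRect(X[:,:2].astype(np.float32)*1000))
```

```text
big 1416 [0.4852 0.2002 2.5829] rms 0.0035354426049794743 corner [0.48519004 0.20016409] lip [0.4733 0.2076] end [0.39191371 0.25846956]
((446.6160583496094, 239.282470703125), (107.30264282226562, 112.62482452392578), 57.102806091308594)
small 908 [ 0.4893 -0.2997  3.2623] rms 0.004195623802058821 corner [ 0.48929771 -0.29972371] lip [ 0.4754 -0.3014] end [ 0.40491617 -0.30995876]
((456.3353271484375, -307.6487121582031), (100.20037078857422, 117.63521575927734), 80.36571502685547)
```

Poses are fitted. The push direction's yaw is 0.121 for the small stand and −0.559 for the big one. I'll turn the tool so its x axis lies along the small stand's push, shut the fingers, and move above a point behind its lip.

Call:
carry_out --targets '[[[0, 0, 0.89, 0, 0, 0, -1], [0, 0, 0, -0.9, 0.9, 0, -1], [0, 0, 0, -0.9, 0.9, 0, -1], [0, 0, 0, -0.9, 0.9, 0, -1], [0, 0, 0, -0.9, 0.9, 0, -1], [0, 0, 0, -0.9, 0.9, 0, -1], [0, 0, 0, -0.9, 0.9, 0, -1], [0, 0, 0, -0.9, 0.9, 0, -1], [0, 0, 0, -0.9, 0.9, 0, -1], [0, 0, 0, -0.9, 0.9, 0, -1], [0, 0, 0, -0.9, 0.9, 0, -1], [0, 0, 0, -0.9, 0.9, 0, -1], [0, 0, 0, -0.9, 0.9, 0, -1], [0, 0, 0, -0.9, 0.9, 0, -1], [0, 0, 0, -0.9, 0.8, 0, -1], [0, 0, 0, 0, 0, 0, -1]]]'

```text
t: 2.5
eef_pos: [0.4397, -0.3056, 0.4048]
ee_rot: [-3.141, 0.001, -3.019]
force: [0.1, -0.3, -0.4]
width: 0.0005
```

```bash
cat > look.py <<'E'
import sys
from h import *
n=sys.argv[1];s=arm.get_state();print(s['t'],np.round(s['eef_pos'],4),np.round(s['ee_rot'],3),s['force'].round(2) if hasattr(s['force'],'round') else s['force'],s['width'])
fs=[]
for c in sys.argv[2:]:
    p,d=arm.grab_frame(c);np.save(f'pics/{n}_{c}.npy',d);fs.append(p[:,:,::-1])
cv2.imwrite(f'pics/{n}.png',cv2.resize(np.hstack(fs),(800,600 if len(fs)==1 else 300)))
E
python3 look.py a wrist scene
```

```text
2.5 [ 0.4397 -0.3056  0.4048] [-3.141e+00  1.000e-03 -3.019e+00] [ 0.05 -0.34 -0.4 ] 0.000510626964492986
```

View pics/a.png

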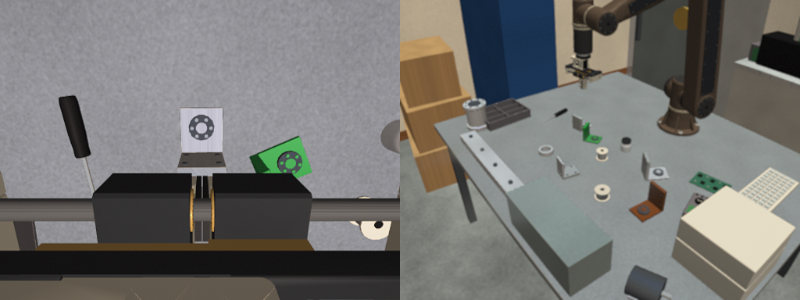

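The wrist view shows the small stand centred on the shut fingers, with its upright at px (200,130) and its wall at (200,165). The green look-alike at (280,160) is clear to the side. I'll descend, then close in.

Call:
carry_out --targets '[[[0, 0, 0, 0, 0, 0.95, -1], [0, 0, 0, 0, 0, 0.95, -1], [0, 0, 0, 0, 0, 0.95, -1], [0, 0, 0, 0, 0, 0.95, -1], [0, 0, 0, 0, 0, 0.95, -1], [0, 0, 0, 0, 0, 0.95, -1], [0, 0, 0, 0, 0, 0.9, -1], [0, 0, 0, 0, 0, 0, -1], [0, 0, 0, -0.3, 0, 0, -1], [0, 0, 0, -0.3, 0, 0, -1], [0, 0, 0, -0.2, 0, 0, -1], [0, 0, 0, 0, 0, 0, -1]]]'

```text
t: 4.1
eef_pos: [0.4591, -0.3042, 0.24]
ee_rot: [-3.141, 0.001, -3.021]
force: [-0.9, -1.1, 0.6]
width: 0.0003
```

```bash
python3 look.py b wrist scene
```

```text
4.1 [ 0.4591 -0.3042  0.24  ] [-3.141e+00  1.000e-03 -3.021e+00] [-0.93 -1.11  0.59] 0.00026750671143102285
```

View pics/b.png

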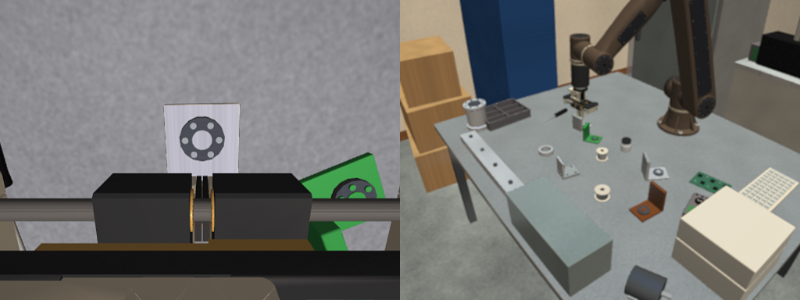

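Call:
carry_out --targets '[[[0, 0, 0, -0.2, 0, 0, -1], [0, 0, 0, -0.2, 0, 0, -1], [0, 0, 0, -0.2, 0, 0, -1], [0, 0, 0, -0.2, 0, 0, -1], [0, 0, 0, -0.2, 0, 0, -1]]]'

```text
t: 4.82
eef_pos: [0.4838, -0.3013, 0.2396]
ee_rot: [3.142, -0.0, -3.021]
force: [-1.0, 0.8, -0.3]
width: 0.0006
```

```bash
python3 look.py c top scene
python3 - <<'E'
import cv2,numpy as np
from h import *
p,_=arm.grab_frame('scene');cv2.imwrite('pics/c2.png',cv2.resize(p[120:200,190:290,::-1],(800,600),interpolation=2))
E
```

```text
4.825 [ 0.4838 -0.3013  0.2396] [ 3.142 -0.    -3.021] [-0.96  0.83 -0.28] 0.0005920808492744509
```

View pics/c2.png

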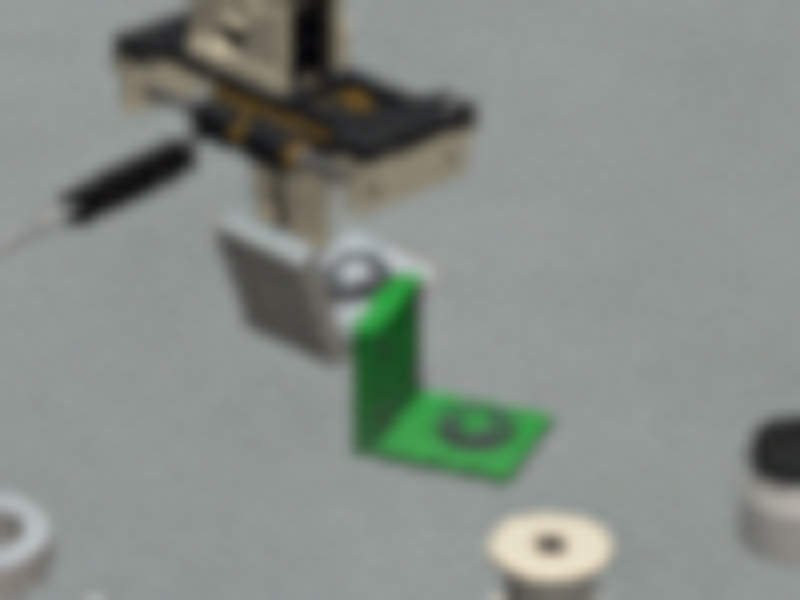

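The crop shows the small stand's base wall at (280,290) leaning away from the fingers and pivoting in place. I'll keep pushing.

Call:
carry_out --targets '[[[0, 0, 0, -0.2, 0, 0, -1], [0, 0, 0, -0.2, 0, 0, -1], [0, 0, 0, -0.2, 0, 0, -1], [0, 0, 0, -0.2, 0, 0, -1], [0, 0, 0, -0.2, 0, 0, -1], [0, 0, 0, -0.2, 0, 0, -1], [0, 0, 0, 0, 0, 0, -1], [0, 0, 0, 0, 0, 0, -1]]]'

```text
t: 5.98
eef_pos: [0.513, -0.2977, 0.2396]
ee_rot: [3.141, -0.0, -3.021]
force: [0.2, -0.1, -0.4]
width: 0.0004
```

Run:
```python
from h import *
p,_=arm.grab_frame('scene');cv2.imwrite('pics/d.png',cv2.resize(p[120:200,190:290,::-1],(800,600),interpolation=2));print(arm.get_state()['force'])
```

```text
[-0.04417247 -0.15443183 -0.31996051]
```

View pics/d.png

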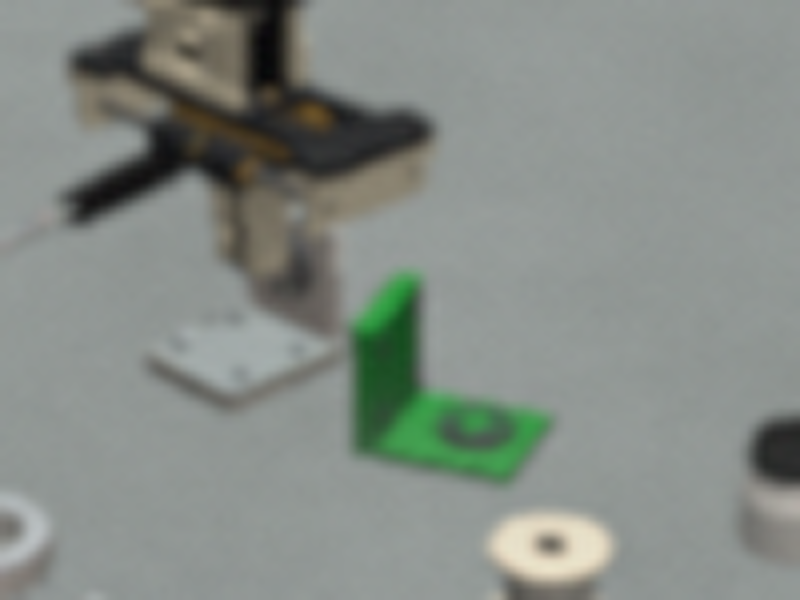

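The small stand has fallen onto its base, with the base plate flat at (240,360) and the upright behind the finger. I'll withdraw straight up, then turn and move across to the big stand.

Call:
carry_out --targets '[[[0, 0, 0, 0, 0, -0.6, -1], [0, 0, 0, 0, 0, -0.9, -1], [0, 0, 0, 0, 0, -0.9, -1], [0, 0, 0, 0, 0, -0.9, -1], [0, 0, 0, 0, 0, -0.9, -1], [0, 0, 0, 0, 0, -0.9, -1], [0, 0, 0, 0, 0, -0.9, -1], [0, 0, 0.97, 0, 0, 0, -1], [0, 0, 0.97, 0, 0, 0, -1], [0, 0, 0.97, 0, 0, 0, -1], [0, 0, 0.97, 0, 0, 0, -1], [0, 0, 0.98, 0, 0, 0, -1], [0, 0, 0, 0, 0, 0, -1]]]'

```text
t: 7.65
eef_pos: [0.5129, -0.2978, 0.3908]
ee_rot: [3.141, 0.001, 2.584]
force: [-0.2, -0.3, -0.4]
width: 0.0005
```

Call:
carry_out --targets '[[[0, 0, 0, 0.75, 0.9, 0, -1], [0, 0, 0, 0.75, 0.9, 0, -1], [0, 0, 0, 0.75, 0.9, 0, -1], [0, 0, 0, 0.75, 0.9, 0, -1], [0, 0, 0, 0.75, 0.9, 0, -1], [0, 0, 0, 0.75, 0.9, 0, -1], [0, 0, 0, 0.75, 0.9, 0, -1], [0, 0, 0, 0.75, 0.9, 0, -1], [0, 0, 0, 0.75, 0.9, 0, -1], [0, 0, 0, 0.75, 0.9, 0, -1], [0, 0, 0, 0.75, 0.9, 0, -1], [0, 0, 0, 0.75, 0.9, 0, -1], [0, 0, 0, 0.75, 0.9, 0, -1], [0, 0, 0, 0.75, 0.9, 0, -1], [0, 0, 0, 0.75, 0.9, 0, -1], [0, 0, 0, 0.75, 0.9, 0, -1], [0, 0, 0, 0.75, 0.95, 0, -1], [0, 0, 0, 0.75, 0.95, 0, -1], [0, 0, 0, 0, 0, 0, -1]]]'

```text
t: 10.02
eef_pos: [0.4425, 0.2281, 0.3902]
ee_rot: [3.141, 0.0, 2.589]
force: [-0.4, 0.6, 0.8]
width: 0.0007
```

```bash
python3 look.py e wrist scene
```

```text
10.025 [0.4425 0.2281 0.3902] [3.141 0.    2.589] [-0.37  0.63  0.82] 0.0007370263760945529
```

View pics/e.png

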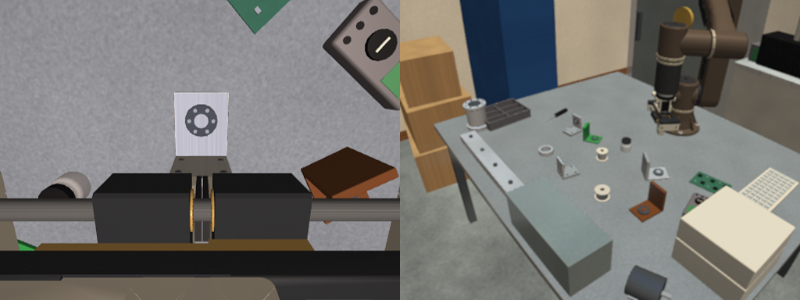

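The wrist view shows the big stand, grey at (200,125), centred on the fingers. The brown look-alike at (345,175) and the meter at (370,40) are clear to the side. I'll descend and close in.

Call:
carry_out --targets '[[[0, 0, 0, 0, 0, 0.9, -1], [0, 0, 0, 0, 0, 0.9, -1], [0, 0, 0, 0, 0, 0.9, -1], [0, 0, 0, 0, 0, 0.9, -1], [0, 0, 0, 0, 0, 0.9, -1], [0, 0, 0, 0, 0, 0.8, -1], [0, 0, 0, 0, 0, 0, -1], [0, 0, 0, -0.4, 0, 0, -1], [0, 0, 0, -0.4, 0, 0, -1], [0, 0, 0, -0.2, 0, 0, -1], [0, 0, 0, -0.2, 0, 0, -1], [0, 0, 0, -0.2, 0, 0, -1], [0, 0, 0, -0.2, 0, 0, -1], [0, 0, 0, -0.2, 0, 0, -1]]]'

```text
t: 11.88
eef_pos: [0.481, 0.2027, 0.2571]
ee_rot: [-3.141, -0.0, 2.584]
force: [0.0, 0.0, -0.5]
width: 0.0004
```

```bash
cat > v.py <<'E'
import sys
from h import *
p,_=arm.grab_frame('scene');cv2.imwrite(f'pics/{sys.argv[1]}.png',cv2.resize(p[150:250,260:390,::-1],(780,600),interpolation=2));print(arm.get_state()['force'])
E
python3 v.py f
```

```text
[0.32062014 0.38141377 0.47324464]
```

View pics/f.png

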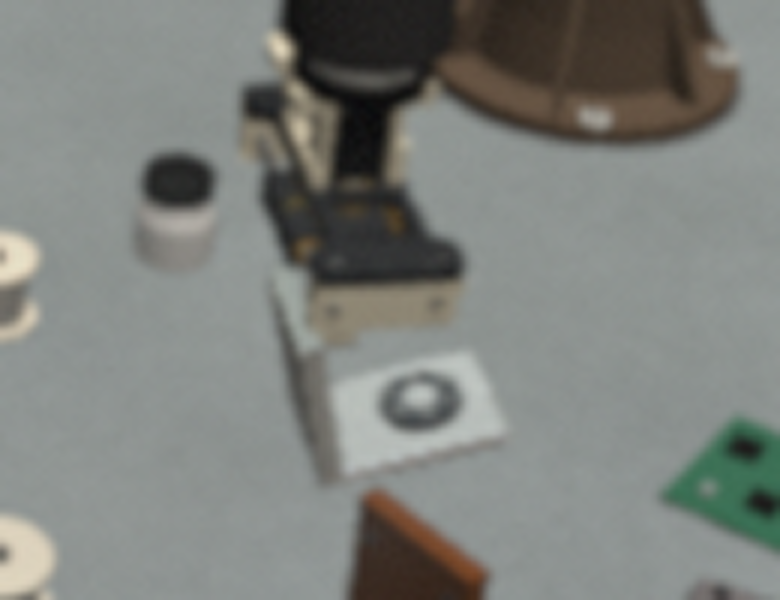

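The big stand is tilting in place at (310,370). I'll continue.

Call:
carry_out --targets '[[[0, 0, 0, -0.2, 0, 0, -1], [0, 0, 0, -0.2, 0, 0, -1], [0, 0, 0, -0.2, 0, 0, -1], [0, 0, 0, -0.2, 0, 0, -1], [0, 0, 0, -0.2, 0, 0, -1], [0, 0, 0, -0.2, 0, 0, -1], [0, 0, 0, -0.2, 0, 0, -1], [0, 0, 0, 0, 0, 0, -1], [0, 0, 0, 0, 0, 0, -1]]]'

```text
t: 13.05
eef_pos: [0.5104, 0.1843, 0.2571]
ee_rot: [-3.141, -0.0, 2.583]
force: [0.5, -0.3, 0.7]
width: 0.0004
```

```bash
python3 v.py g
```

```text
[-0.81001308  0.03665843  0.67066644]
```

View pics/g.png

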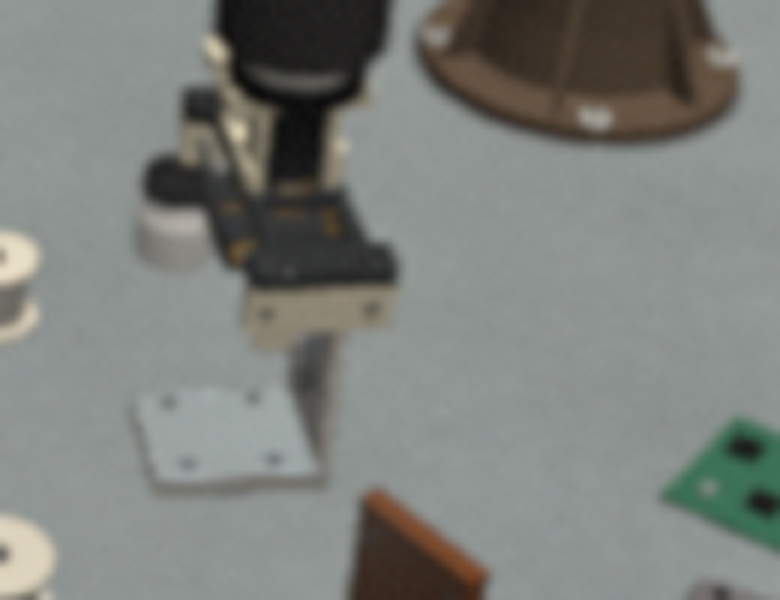

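The big stand is down on its base, flat at (230,440) with the upright at (320,410). I'll withdraw upwards, move back a little, and check.

Call:
carry_out --targets '[[[0, 0, 0, 0, 0, -0.6, -1], [0, 0, 0, 0, 0, -0.9, -1], [0, 0, 0, 0, 0, -0.9, -1], [0, 0, 0, 0, 0, -0.9, -1], [0, 0, 0, 0, 0, -0.9, -1], [0, 0, 0, 0, 0, -0.9, -1], [0, 0, 0, 0, 0, -0.9, -1], [0, 0, 0, 0.4, -0.9, -0.4, -1], [0, 0, 0, 0.4, -0.9, -0.4, -1], [0, 0, 0, 0.4, -0.9, 0, -1], [0, 0, 0, 0.4, -0.9, 0, -1], [0, 0, 0, 0.4, -0.9, 0, -1], [0, 0, 0, 0.4, -0.9, 0, -1], [0, 0, 0, 0.4, -0.9, 0, -1], [0, 0, 0, 0, 0, 0, -1], [0, 0, 0, 0, 0, 0, -1]]]'

```text
t: 15.1
eef_pos: [0.3678, 0.0879, 0.4281]
ee_rot: [3.14, 0.001, 2.584]
force: [0.4, 1.0, 0.6]
width: 0.0005
```

```bash
python3 look.py z top scene
python3 - <<'E'
from h import *
from scipy.optimize import least_squares
C={c:cloud(c,np.load(f'pics/z_{c}.npy')) for c in('top','scene')}
for nm,c0,yaw0,L,H,W in(('big',(.4852,.2002),-.559,.1,.11,.08),('small',(.4893,-.2997),.121,.08,.085,.066)):
    ctr=np.array(c0)+.045*np.array([np.cos(yaw0),np.sin(yaw0)])
    X=np.vstack([P[(np.hypot(P[...,0]-ctr[0],P[...,1]-ctr[1])<(.085 if nm=='big' else .068))&(P[...,2]>.007)&(P[...,2]<.125)] for P in C.values()])
    X0=np.array([*c0,0])
    def sdf(p):
        cs,sn=np.cos(p[2]),np.sin(p[2]);d=X[:,:2]-p[:2]
        a=cs*d[:,0]+sn*d[:,1];b=-sn*d[:,0]+cs*d[:,1];z=X[:,2]
        ct,st=np.cos(p[3]),np.sin(p[3]);a,z=ct*a-st*z,st*a+ct*z
        def box(lo,hi):
            lo=np.array(lo);hi=np.array(hi);q=np.abs(np.c_[a,b,z]-(lo+hi)/2)-(hi-lo)/2
            return np.linalg.norm(np.maximum(q,0),axis=1)+np.minimum(q.max(1),0)
        return np.minimum(box([0,-W/2,0],[L,W/2,.014]),box([0,-W/2,0],[.008,W/2,H]))
    r=least_squares(sdf,[*c0,yaw0,0],loss='soft_l1',f_scale=.003);p=r.x
    print(nm,len(X),np.round(p,4),'moved',np.hypot(*(p[:2]-c0)),'rms',np.sqrt((sdf(p)**2).mean()))
E
```

```text
15.1 [0.3678 0.0879 0.4281] [3.140e+00 1.000e-03 2.584e+00] [0.4  1.04 0.57] 0.0005011817706552866
big 1699 [ 0.4838  0.2015 -0.565   0.0071] moved 0.0019526281658780252 rms 0.0022750159326523577
small 1046 [ 0.4854 -0.301   0.1461 -0.0073] moved 0.004109672646770182 rms 0.0023436757817504894
```

View pics/z.png

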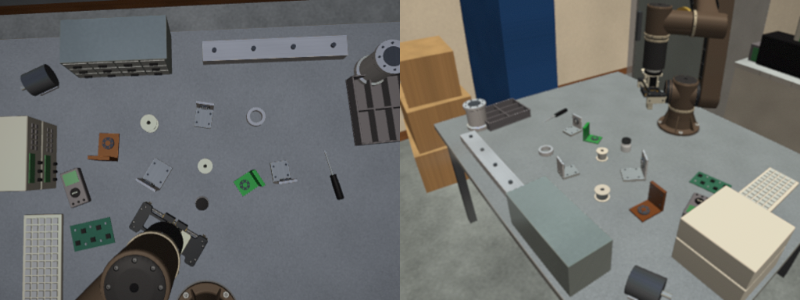

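Both stands are upright, at (155,175) and (283,172) in the top half of the picture. The other things look unmoved and the arm is clear, so I'm handing in.

```bash
python3 -c "
from station import arm
print(arm.job_done())"
```

```text
the job is handed in; nothing more can be done
None
```

I tipped both knocked-over grey stands back onto their bases by pushing on the base lip with the shut fingertips. I did the small stand first, then the big one, with no gripping or lifting, and handed the job in at about 15 s of the 45 s allowed.

The last check fitted each stand's pose to the depth images from the top and scene cameras:

| Stand | Tilt from vertical | Corner edge moved |
|---|---|---|
| big_stand | about 0.007 rad | about 2 mm |
| small_stand | about 0.007 rad | about 4 mm |

Both are well inside the limits of 0.05 rad and 60 mm. The fits left about 2.3 mm rms error.

The third stand, the other bystanders and the green and brown look-alikes looked unmoved in the last pictures. I judged those by eye and did not measure them. The arm was clear of everything at hand-in, and none of my checks failed or disagreed. No verdict was reported.

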